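Find the stamped sample crate and push it to the dispatch rail

ROBOT

A 6-joint arm with a two-finger parallel gripper is mounted at the origin on a cart in front of the work surface, level with it; the furniture and walls round the work are solid. World frame = base frame: x ahead of the robot, y to its left, z up, the work surface at z = 0. Lengths are in mm, angles in rad, forces in N, time in s.
With the tool pointing down it reaches from about 275 to 750 mm from the base axis. Payload 10.2 kg.
Tool frame: the origin (TCP) lies between the finger pads; the fingertips stand 8 mm ahead of it and the grasp point (between the pads) lies 11 mm behind it; z points along the fingers, x is the direction in which the jaws open and shut, and the axes are right-handed (so a half turn about z gives the same grasp; the last joint's range is limited). The gripper opens to 85 mm and grips with 20 to 120 N. Pads are 22 mm wide; open, the fingers measure 114 mm over their backs; the gripper's body (76 mm by 85 mm) begins 54 mm behind the grasp point. The pads swing forward as they close: fully open they stand 13 mm farther back than shut.
Start: joints at [1.02, 0.313, 1.498, -0, 1.331, -0.223], TCP at [169.042, 497.047, 239.294] pointing down, gripper open.
Joint ranges: [-2.94, 2.94], [-0.97, 2.17], [0.19, 2.56], [-1.23, 4.37], [0.02, 3.11], [-2.88, 2.88]. Speed limits (rad/s): [2.39, 2.39, 3.01, 3.14, 3.14, 3.14].

INTERFACE

Orientations are given as a unit quaternion [w, x, y, z].
In Python, from rig import sense, eyes, ctrl gives the robot as it stands.
- The arm moves only by the tool move_arm, never from a script. Its argument "rows" is a list that holds one entry, the list of rows, each a list of 5 numbers: the shift along the tool's x, y, z in mm, then the turn about the tool's z in units of 6 degrees (1.0 is 6 degrees), then the gripper command: -1 is shut, 1 is fully open, values between are in proportion. In form: [[[dx, dy, dz, roll, jaw], ...]]. A call has 1 to 12 rows; each row is the pose to reach, as a shift and turn from the pose measured when the call began, along the tool's axes at that moment; what a row does not reach only later rows make up. A row lasts 1/8 s, in which the tool goes at most 62.5 mm and 10.7 degrees, less where a joint would pass 70% of its speed; a pose out of reach is approached as far as the arm can. A call with a gripper value outside its range is refused whole. The fingers move at their own pace and stop on an object; "squeeze" is the grip in N (left out, the last holds). Time passes only in rows, so rows that repeat a pose let the fingers close. It gives the time, the measured TCP pose, the force and the opening at its end, in the units of the state.
- sense(): the state, without advancing time (a new reading comes with each control period).
- eyes.capture(name): name is "scene" or "top" or "wrist"; returns a dict with "color" (420x560x3 uint8, blue, green, red), "vertical_fov" (degrees; the focal length in pixels is half the picture's height over the tangent of half this angle, whatever the lens; pixels are square), "cx", "cy" (the principal point, pixels), "k1" (the pictures are not rectified: a ray, as slopes to the right and down, at radius r is drawn at 1 + k1 r^2 times it, then the intrinsics apply), "xyz" and "attitude" of the camera in the world. Camera axes: x right, y down, z forward; pixel columns grow to the right and rows downward; lengths in mm; the calibration is good to about 2 mm. A picture is of the moment at which its call begins. There is no depth.
- ctrl.finish_job(): hands the job in, once; it reports no verdict.
The state is a dict: "time_s": time; "joints": joint angles; "dq": joint speeds; "tau": joint torques, N m; "eef_pos": TCP position; "ee_rot": TCP orientation; "force": force on the tool from outside, world axes, zero at the start; "wrist_torque": the same for the moment, N m; "grip_width": opening from 0.0 (shut) to 1.0 (fully open).
Only numpy, scipy, OpenCV 4.12 (cv2) and the standard library are available. Lean on these libraries where they do the work, as an engineer would, in place of code of your own. Each camera call takes 0.05 s, during which the arm holds its last target. There are 200 camera calls.

TASK

Two identical small sample crates stand on the desk and one of them is stamped underneath. Without gripping or lifting anything, push each crate over away from you with the fingertips, so that it lies on its far long side with its underside towards you; once both lie so, push the stamped one, still lying, straight ahead until its mouth is squarely against the dispatch rail, and leave the other lying clear of the rail. Do not disturb the vial, the timer or the dish.

Things in the scene. Friction and masses are not known exactly. Their poses are not given: they have to be found in the camera images.
- crate_stamped: Open-topped grey plastic crate, 65 mm deep (its x), 100 wide (y), 90 high (z), 4 mm walls, hand slots in the end walls, about 250 g. Recessed 3 mm in its underside is a black stamp 48 mm across: a ring with a diagonal cross. Origin: centre of its underside. Starts upright, x axis away from the robot (yaw up to 0.18); the crates and the vial stand in a row in any order.
- crate_blank: The same crate but with a blank underside; same origin and axes. Either crate, pushed ahead high on its near long wall, tips about its far bottom edge (pushed low, it slides), goes over by itself from about 45 degrees and lies 65 mm high on its far long wall, z axis level and ahead, x axis down. It may slide a centimetre or two.
- crate_stamped_face (a point): Centre of the stamped crate's near long wall (outside): 32.5 mm nearer the robot than the origin and 45 mm up while it stands; its top, 65 mm above the desk, once it lies as asked. The underside is then an upright face towards the robot, 100 mm wide and 65 mm high: a stamp there is seen only from the robot's side, looking slantwise ahead and down (a wrist camera tilted forward about 0.5 rad).
- crate_blank_face (a point): The same point of the blank crate.
- crate_stamped_mouth (a point): Middle of the far long edge of the stamped crate's open mouth, on the outside (32.5 mm beyond the origin and 90 mm up while it stands). When the crate lies as asked it is at desk level, at the crate's far end, and meets the rail first.
- crate_blank_mouth (a point): The same point of the blank crate.
- rail: Dispatch rail: aluminium angle fixed to the desk beyond the crates, 560 mm long (its y), upright face 30 mm high. Origin: middle of the upright face that looks at the robot, at desk level; x axis points away from the robot, square to that face.
- vial: Bystander: brown vial with white cap, 28 mm across, 64 mm high, standing loose in the row with the crates, between them or at one end. Origin: centre of its underside.
- timer: Bystander: small white lab timer, 60 x 66 x 19 mm, lying loose to the right of the crates. Origin: centre of its underside.
- dish: Bystander: small closed round petri dish, 60 mm across, 15 mm high, lying loose on the right, nearer the rail than the timer. Origin: centre of its underside.

How it is judged (in metres and radians):
On the way:
1. both crates lie on their far long sides, undersides towards the robot, short of the rail (angle between each of crate_stamped, crate_blank's own z axis and vertical above 1.45 rad and height (world z) of each of crate_stamped_face, crate_blank_face above 0.058 m and x of crate_stamped_mouth in the frame of rail below -0.015 m), for 0.2 s.
At the end, for the whole second after the job is handed in: Both crates lie at rest on their far long sides, undersides towards the robot. The stamped crate's mouth is within 10 mm of the rail's face and square to it within 0.1 rad; the blank crate's mouth is at least 20 mm short of the rail (angle between each of crate_stamped, crate_blank's own z axis and vertical above 1.45 rad and height (world z) of crate_stamped_face between 0.058 and 0.072 m and height (world z) of crate_blank_face between 0.058 and 0.072 m and x of crate_stamped_mouth in the frame of rail between -0.01 and 0.004 m and angle between the z axis of crate_stamped and the x axis of rail, either way round below 0.1 rad and x of crate_blank_mouth in the frame of rail below -0.02 m and linear speed of each of crate_stamped, crate_blank below 0.02 m/s); the robot touches nothing.
It fails at once if a crate is lifted or carried (height (world z) of any of crate_stamped, crate_blank above 0.065 m).
It fails at once if the stamped crate is taken to the rail before the blank one has been tipped (x of crate_stamped_mouth in the frame of rail above -0.012 m and angle between crate_blank's own z axis and vertical below 1.3 rad).
It fails at once if the blank crate is pushed up to the rail (x of crate_blank_mouth in the frame of rail above -0.012 m).
It fails at once if the vial, timer or dish is disturbed (distance of any of vial, timer, dish from where it was at the start of the episode above 0.03 m or angle between vial's own z axis and vertical above 0.5 rad).
It also fails if it takes over 64 s, if anything falls off the work surface, if the arm or the gripper's body presses on something with over 40 N, if the wrist force passes 120 N, or if a joint passes its speed limit or range.

## Working session

There is one attempt and no reset: what is moved stays moved. The work goes in short steps, Python scripts to look and compute and a tool call to move; the robot and the scene stay as the last step left them, time stands still between calls to the robot, and variables do not carry over. Pictures are saved under pics/ and viewed, about 8 in all and at most 12, crops included, and the job is handed in when it is done.

Besides the shell and the picture viewer there is one more tool, called after "Call:" by a JSON object that holds its "api" and its "payload", one argument or row to a line. move_arm: Moves the arm, as the interface text tells. Its arguments: {"type":"object","properties":{"rows":{"type":"array","items":{"type":"array","items":{"type":"array","items":{"type":"number"}}}},"squeeze":{"type":"number"}},"required":["rows"]}

```bash
ls; mkdir -p pics; cat > h.py <<'E'
import numpy as np, cv2
from scipy.spatial.transform import Rotation as R
from rig import sense, eyes, ctrl
def rot(a):
    a=np.array(a,float)
    return a if a.shape==(3,3) else R.from_quat(a[[1,2,3,0]]).as_matrix()
def cast(c,uv,z):
    f=210/np.tan(np.radians(c['vertical_fov'])/2)
    K=np.array([[f,0,c['cx']],[0,f,c['cy']],[0,0,1]])
    p=cv2.undistortPoints(np.array(uv,float).reshape(-1,1,2),K,np.array([c['k1'],0,0,0.])).reshape(-1,2)
    d=np.c_[p,np.ones(len(p))]@rot(c['attitude']).T
    o=np.array(c['xyz'],float)
    return o+d*((z-o[2])/d[:,2])[:,None]
def shot(cam,name):
    c=eyes.capture(cam); cv2.imwrite(f'pics/{name}.png',c['color']); return c
E
python3 - <<'E'
from h import *
import pickle
s=sense();print(s)
for n in('top','scene'):
    c=shot(n,n+'0');print(n,{k:v for k,v in c.items() if k!='color'});pickle.dump(c,open(n+'0.pkl','wb'))
a=cv2.imread('pics/top0.png');b=cv2.imread('pics/scene0.png')
E
```

```text
pics
{'time_s': 0.0, 'joints': array([ 1.01960325e+00,  3.13438666e-01,  1.49840976e+00,  1.66539555e-05,
        1.33099185e+00, -2.23394622e-01]), 'dq': array([-5.52193374e-04,  5.64792421e-04, -1.30054619e-03,  7.35974801e-04,
        8.35173440e-05,  8.44210079e-05]), 'tau': array([-2.97475572e-04, -4.12254453e+01, -2.59744942e+01, -1.82429776e-04,
        4.06788124e-03,  1.65945636e-05]), 'eef_pos': array([168.907857  , 496.83917504, 238.75115233]), 'ee_rot': array([ 2.34378814e-04,  8.13007605e-01,  5.82252733e-01, -5.78162749e-04]), 'force': array([ 0.29867745, -0.40718694,  0.86498342]), 'wrist_torque': array([ 0.0191583 , -0.03577678, -0.00903817]), 'grip_width': 0.9989679449715766}
top {'vertical_fov': 42.526598596203925, 'cx': 282.6164750448756, 'cy': 209.08957752078825, 'k1': -0.18467683566460097, 'xyz': array([ 293.1805375 , -104.03291163, 1403.99312694]), 'attitude': array([ 0.06502672, -0.69368993,  0.71525957, -0.05449353])}
scene {'vertical_fov': 43.94730901137366, 'cx': 280.74414587054014, 'cy': 209.6733885423223, 'k1': -0.04764649115550383, 'xyz': array([-108.35542306, -303.19472252,  931.84009478]), 'attitude': array([-0.26796114,  0.77343578, -0.54000519,  0.19592938])}
```

View pics/top0.png

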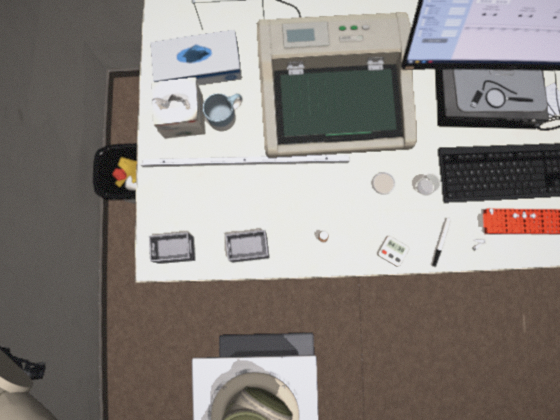

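View pics/scene0.png

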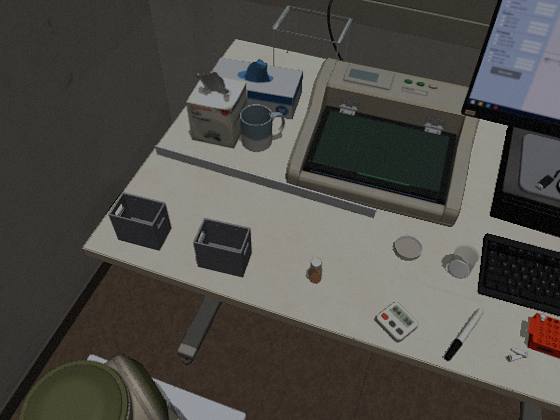

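```bash
python3 - <<'E'
from h import *
a=cv2.imread('pics/top0.png')
c=cv2.resize(a[225:269,142:277],None,fx=5.9,fy=5.9,interpolation=cv2.INTER_CUBIC)
b=cv2.imread('pics/scene0.png')[190:280,100:260]
b=cv2.resize(b,None,fx=3.6,fy=3.6,interpolation=cv2.INTER_CUBIC)
b=cv2.copyMakeBorder(b,0,0,0,max(0,c.shape[1]-b.shape[1]),cv2.BORDER_CONSTANT)[:,:c.shape[1]]
cv2.imwrite('pics/c.png',np.vstack([c,b]))
E
```

```text
(no output)
```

View pics/c.png

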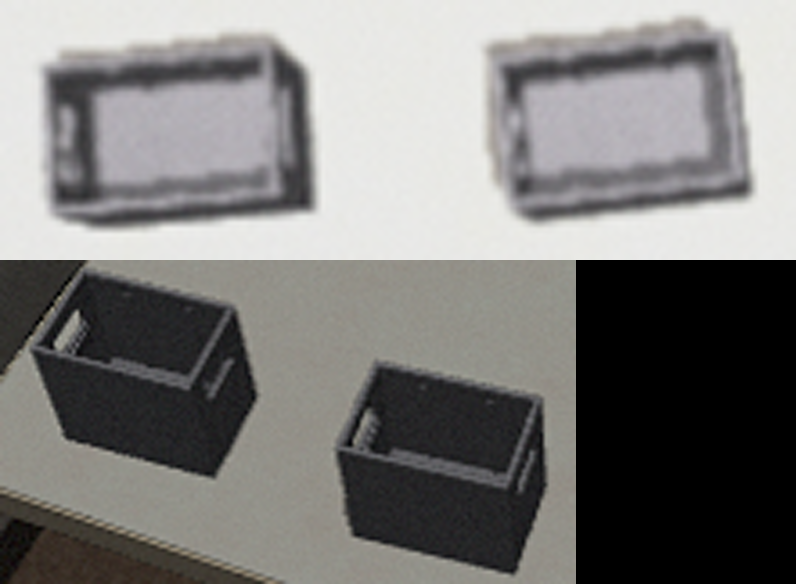

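The crop shows both crates' rims (top view, 5.9x): left (45,66),(274,38),(283,198),(53,212); right (492,50),(728,30),(745,183),(515,205).

```bash
python3 - <<'E'
from h import *
import pickle
c=pickle.load(open('top0.pkl','rb'))
for q in ([(45,66),(274,38),(283,198),(53,212)],[(492,50),(728,30),(745,183),(515,205)]):
    uv=np.array(q)/5.9+[142,225]-0.4
    p=cast(c,uv,90); print(p.round(0)[:,:2].tolist(),'mean',p.mean(0).round(1))
    for i,j in((0,1),(3,2)):
        d=p[i]-p[j]; print('len',np.hypot(*d[:2]).round(0),'yaw',np.arctan2(-d[0],d[1]).round(3))
    d=p[0]+p[1]-p[2]-p[3];print('depth',np.hypot(*d[:2])/2,'yaw',np.arctan2(d[1],d[0]))
print('rail face line z30',cast(c,[(143,164),(245,163),(349,160)],30).round(0))
print('rail top z30',cast(c,[(143,159),(349,155)],30).round(0))
print('vial',cast(c,[(322,236)],64),'timer',cast(c,[(394,250)],10),'dish',cast(c,[(383,183)],15))
# desk front edge
print('edge',cast(c,[(140,280),(480,268)],0).round(0))
s=pickle.load(open('scene0.pkl','rb'))
q=np.array([(62,12+0),(232,305-260),(190,388-260),(35,348-260)])  # placeholders
for q in ([(85,268),(233,306),(190,388),(35,348)],[(378,364),(542,398),(512,487),(338,448)]):
    uv=(np.array(q)-[0,260])/3.6+[100,190]
    p=cast(s,uv,90); print('scene',p.round(0)[:,:2].tolist(),p.mean(0).round(1))
T=rot(sense()['ee_rot']);print(T.round(3))
w=shot('wrist','w0');print(w['xyz'],rot(w['attitude']).round(3),w['vertical_fov'])
E
```

```text
[[461.0, 246.0], [470.0, 148.0], [403.0, 144.0], [399.0, 243.0]] mean [433.5 195.3  90. ]
len 99.0 yaw 0.093
len 98.0 yaw 0.037
depth 64.66469589311765 yaw 0.05703659108126302
[[463.0, 56.0], [468.0, -43.0], [404.0, -48.0], [398.0, 47.0]] mean [433.1   3.   90. ]
len 99.0 yaw 0.055
len 96.0 yaw 0.067
depth 64.90356814874959 yaw 0.10933925251539584
rail face line z30 [[ 662.  282.   30.]
 [ 654.    8.   30.]
 [ 654. -265.   30.]]
rail top z30 [[ 676.  283.   30.]
 [ 667. -266.   30.]]
vial [[ 451.09894464 -183.73847201   64.        ]] timer [[ 414.45416564 -373.19491865   10.        ]] dish [[ 592.22046061 -353.99757179   15.        ]]
edge [[ 356.  295.    0.]
 [ 358. -605.    0.]]
scene [[459.0, 246.0], [464.0, 150.0], [402.0, 144.0], [396.0, 241.0]] [430.2 195.3  90. ]
scene [[454.0, 53.0], [465.0, -44.0], [403.0, -51.0], [394.0, 48.0]] [429.2   1.7  90. ]
[[ 0.322  0.947 -0.001]
 [ 0.947 -0.322 -0.001]
 [-0.001 -0.    -1.   ]]
[ 99.68069821 520.05278439 373.50719168] [[ 0.323  0.906  0.273]
 [ 0.946 -0.309 -0.094]
 [-0.001  0.289 -0.957]] 71.62747274841364
```

Call:
{"api": "move_arm", "payload": {
  "rows": [
    [[-100,110,0,-1.5,0],[-232,254,0,-3.6,0],[-232,254,0,-3.6,0],[-232,254,0,-3.6,0],[-232,254,80,-3.6,0],[-232,254,148,-3.6,0],[-232,254,148,-3.6,0],[-232,254,148,-3.6,0],[-232,254,148,-3.6,0],[-232,254,148,-3.6,0]]
  ]
}}

```text
time_s: 1.4
eef_pos: [335.3, 196.2, 92.6]
ee_rot: [0.001, 0.689, 0.725, 0.001]
force: [-0.2, -0.1, -0.1]
grip_width: 0.498
```

```bash
python3 - <<'E'
from h import *
s=sense();print(s['eef_pos'],rot(s['ee_rot']).round(3),s['force'],s['time_s'])
w=shot('wrist','w1')
t=shot('scene','s1')
cv2.imwrite('pics/v1.png',np.hstack([cv2.resize(w['color'],(400,300)),cv2.resize(t['color'],(400,300))]))
E
```

```text
[335.2661212  196.24744902  92.61463907] [[-0.05   0.999  0.003]
 [ 0.999  0.051  0.   ]
 [-0.     0.003 -1.   ]] [-0.1709366  -0.06392557 -0.11107456] 1.4
```

View pics/v1.png

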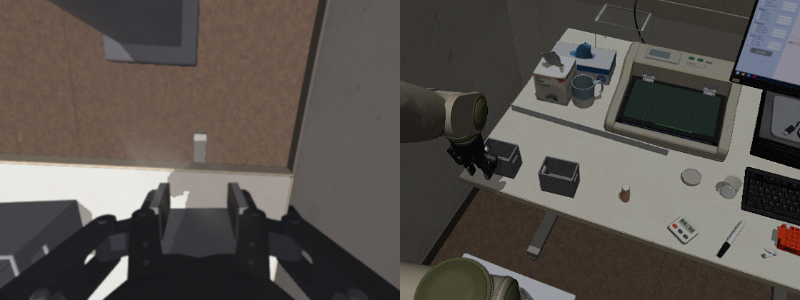

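Call:
{"api": "move_arm", "payload": {
  "rows": [
    [[0,40,2,0,0],[0,50,2,0,0],[0,58,2,0,0],[0,66,2,0,0],[0,74,2,0,0],[0,80,2,0,0],[0,86,2,0,0],[0,92,2,0,0]]
  ]
}}

```text
time_s: 2.5
eef_pos: [427.4, 200.7, 90.5]
ee_rot: [0.001, 0.689, 0.725, 0.001]
force: [-1.0, 0.6, 3.1]
grip_width: 0.498
```

```bash
python3 - <<'E'
from h import *
s=sense();print(s['eef_pos'],s['force'],s['time_s'])
t=shot('scene','s2')
cv2.imwrite('pics/v2.png',cv2.resize(t['color'][150:300,60:300],None,fx=3,fy=3))
E
```

```text
[427.39123653 200.68972404  90.46302816] [-1.01795766  0.57527968  3.05576758] 2.5
```

View pics/v2.png

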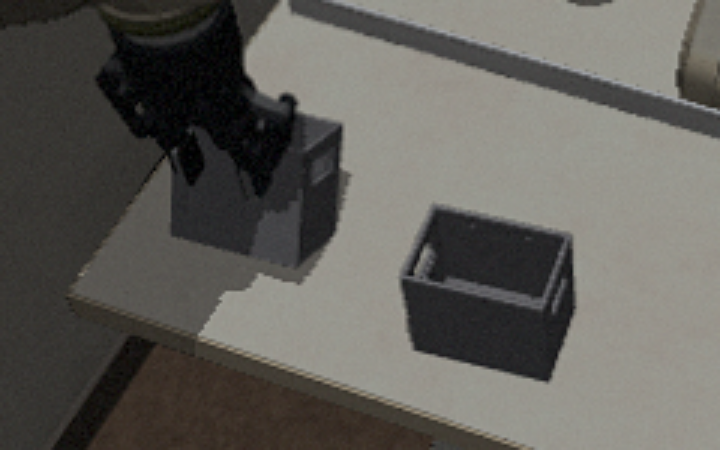

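Crate A is tipping (its near bottom edge at about (235,250) is off the desk). I'll continue.

Call:
{"api": "move_arm", "payload": {
  "rows": [
    [[0,6,2,0,0],[0,12,2,0,0],[0,18,2,0,0],[0,24,2,0,0],[0,30,2,0,0],[0,30,2,0,0],[0,30,2,0,0],[0,0,-10,0,0],[0,-60,-60,0,0],[0,-100,-70,0,0],[0,-100,-70,0,0]]
  ]
}}

```text
time_s: 3.92
eef_pos: [326.0, 195.8, 161.4]
ee_rot: [0.002, 0.689, 0.725, 0.002]
force: [0.7, 0.0, 0.8]
grip_width: 0.505
```

```bash
python3 - <<'E'
from h import *
s=sense();print(s['eef_pos'],s['force'],s['time_s'])
t=shot('scene','s3')
w=shot('wrist','w3')
cv2.imwrite('pics/v3.png',np.hstack([cv2.resize(t['color'][150:300,60:260],(400,300)),cv2.resize(w['color'],(400,300))]))
E
```

```text
[325.97814996 195.83372569 161.42990454] [0.72198771 0.04412286 0.7771442 ] 3.925
```

View pics/v3.png

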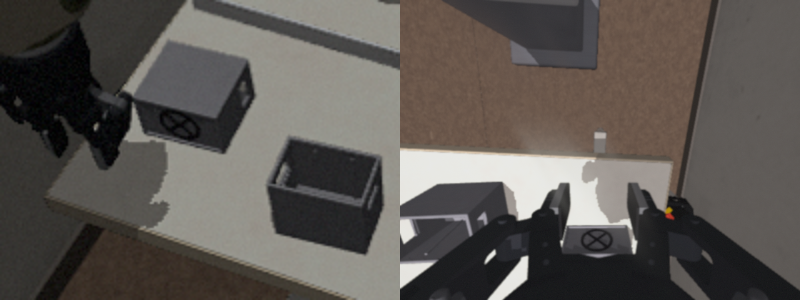

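Crate A (left) lies as asked and carries the stamp, at (180,123) in the crop. Now crate B.

Call:
{"api": "move_arm", "payload": {
  "rows": [
    [[-60,-1,0,0,0],[-120,-1,0,0,0],[-180,-1,0,0,0],[-201,-1,30,-0.3,0],[-201,-1,71,-0.3,0],[-201,-1,71,-0.3,0],[-201,-1,71,-0.3,0],[-201,-1,71,-0.3,0]]
  ]
}}

```text
time_s: 5.03
eef_pos: [338.5, -5.1, 90.5]
ee_rot: [0.003, 0.677, 0.736, 0.002]
force: [0.1, -1.2, -0.2]
grip_width: 0.502
```

Call:
{"api": "move_arm", "payload": {
  "rows": [
    [[0,40,0,0,0],[0,50,0,0,0],[0,58,0,0,0],[0,66,0,0,0],[0,74,0,0,0],[0,80,0,0,0],[0,86,0,0,0],[0,92,0,0,0]]
  ]
}}

```text
time_s: 6.02
eef_pos: [430.6, 2.5, 91.2]
ee_rot: [0.003, 0.677, 0.736, 0.002]
force: [-0.8, -1.0, 2.8]
grip_width: 0.499
```

Call:
{"api": "move_arm", "payload": {
  "rows": [
    [[0,6,0,0,0],[0,12,0,0,0],[0,18,0,0,0],[0,24,0,0,0],[0,30,0,0,0],[0,30,0,0,0],[0,30,0,0,0],[0,0,-10,0,0],[0,-60,-60,0,0],[0,-100,-70,0,0],[0,-100,-70,0,0]]
  ]
}}

```text
time_s: 7.4
eef_pos: [328.9, -5.7, 161.8]
ee_rot: [0.004, 0.678, 0.735, 0.003]
force: [1.4, -0.8, -0.5]
grip_width: 0.499
```

```bash
python3 - <<'E'
from h import *
import pickle
s=sense();print(s['eef_pos'],rot(s['ee_rot'])[:2,1],s['force'],s['time_s'])
t=shot('scene','s4');p=shot('top','t4');pickle.dump((t,p),open('4.pkl','wb'))
cv2.imwrite('pics/v4.png',np.vstack([cv2.resize(t['color'][130:280,60:260],(800,600))[::2,::2],cv2.resize(p['color'][150:270,137:297],(400,300))]).repeat(1,0) if 0 else np.hstack([cv2.resize(t['color'][130:280,60:260],(400,300)),cv2.resize(p['color'][150:270,137:297],(400,300))]))
E
```

```text
[328.92330763  -5.69520287 161.80648395] [0.99664197 0.08126659] [ 1.35739984 -0.84170626 -0.52734636] 7.4
```

View pics/v4.png

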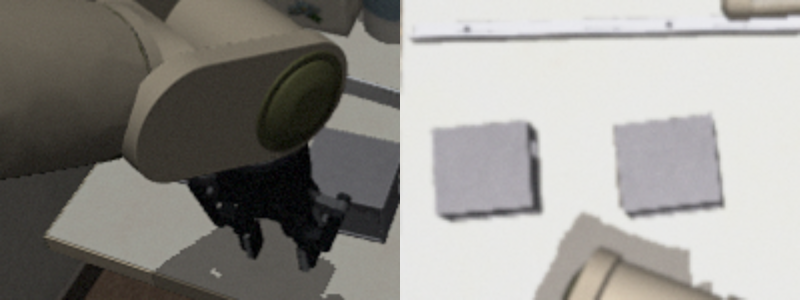

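```bash
python3 - <<'E'
from h import *
import pickle
t,c=pickle.load(open('4.pkl','rb'))
g=cv2.cvtColor(c['color'],cv2.COLOR_BGR2GRAY)
print(g[156:172,200],g[156:172,300],g[190:240:3,170])
m=((g>115)&(g<185)).astype(np.uint8);m[:185]=0;m[240:]=0;m[:,:140]=0;m[:,290:]=0
m=cv2.morphologyEx(m,cv2.MORPH_OPEN,np.ones((5,5)))
cs,_=cv2.findContours(m,cv2.RETR_EXTERNAL,cv2.CHAIN_APPROX_NONE)
for k in cs:
    if cv2.contourArea(k)<500: continue
    b=cv2.boxPoints(cv2.minAreaRect(k)); p=cast(c,b,65)[:,:2]
    print(cv2.contourArea(k),b.round(0).tolist(),p.round(0).tolist(),p.mean(0).round(1))
# rail: sub-pixel dark band minimum by column
cols=np.arange(150,345,5);pts=[]
for u in cols:
    s=g[154:175,u].astype(float); bot=g[172:180,u].mean()
    i=np.argmin(s); j=i
    while s[j]<(s[i]+bot)/2: j+=1
    pts.append((u,154+j-((s[j]-(s[i]+bot)/2)/(s[j]-s[j-1]))))
p=cast(c,pts,0); f=np.polyfit(p[:,1],p[:,0],1);print('rail x=',f,'at195',np.polyval(f,195),'res',np.std(p[:,0]-np.polyval(f,p[:,1])))
E
```

```text
[232 233 233 234 233 234 224 164 119 145 207 231 233 232 231 232] [174 230 235 233 220 163 123 160 218 233 234 234 233 233 231 234] [233 232 231 201 166 168 167 166 171 170 170 170 171 169 171  75 218]
1229.5 [[149.0, 201.0], [187.0, 198.0], [190.0, 232.0], [152.0, 236.0]] [[554.0, 255.0], [559.0, 156.0], [470.0, 147.0], [464.0, 246.0]] [511.8 201.1]
1333.0 [[221.0, 200.0], [262.0, 195.0], [266.0, 230.0], [225.0, 235.0]] [[551.0, 68.0], [560.0, -37.0], [471.0, -45.0], [461.0, 58.0]] [510.9  11.1]
rail x= [-1.96608597e-02  6.64282542e+02] at195 660.4486742475201 res 7.487949455726299
```

```bash
python3 - <<'E'
from h import *
import pickle
t,c=pickle.load(open('4.pkl','rb'))
g=cv2.cvtColor(c['color'],cv2.COLOR_BGR2GRAY).astype(float)
pts=[]
for u in range(150,345,5):
    s=np.clip(228-g[158:171,u],0,None); s[s<20]=0
    pts.append((u,158+(s*np.arange(13)).sum()/s.sum()))
p=cast(c,pts,15)
f=np.polyfit(p[:,1],p[:,0],1)
for _ in range(3):
    r=abs(p[:,0]-np.polyval(f,p[:,1]));f=np.polyfit(p[r<3,1],p[r<3,0],1)
print(f,np.polyval(f,200),(r<3).sum(),len(r))
E
```

```text
[1.38286760e-02 6.57829064e+02] 660.5947993623677 38 39
```

Call:
{"api": "move_arm", "payload": {
  "rows": [
    [[60,0,0,0,0.4],[120,10,0,0,0.4],[180,18,0,0,0.4],[201,43,0,0.6,0.4],[201,43,50,0.9,0.4],[201,43,90,0.9,0.4],[201,43,90,0.9,0.4],[201,43,90,0.9,0.4]]
  ]
}}

```text
time_s: 8.5
eef_pos: [358.8, 198.1, 71.6]
ee_rot: [0.004, 0.711, 0.703, 0.003]
force: [0.4, -0.6, -0.6]
grip_width: 0.698
```

Call:
{"api": "move_arm", "payload": {
  "rows": [
    [[0,0,36,0,0.4],[0,40,36,0,0.4],[0,80,36,0,0.4],[0,92,36,0,0.4],[0,100,36,0,0.4],[0,108,36,0,0.4],[0,118,36,0,0.4],[0,130,36,0,0.4],[0,142,36,0,0.4],[0,154,36,0,0.4],[0,166,36,0,0.4],[0,174,36,0,0.4]]
  ]
}}

```text
time_s: 10.0
eef_pos: [534.0, 195.9, 37.0]
ee_rot: [0.004, 0.711, 0.703, 0.003]
force: [-2.6, -0.1, 0.2]
grip_width: 0.699
```

```bash
python3 - <<'E'
from h import *
s=sense();print(s['eef_pos'],rot(s['ee_rot'])[:2,1],s['force'],s['time_s'])
p=shot('top','t5');t=shot('scene','s5')
cv2.imwrite('pics/v5.png',np.hstack([cv2.resize(t['color'][100:250,80:280],(400,300)),cv2.resize(p['color'][150:270,137:297],(400,300))]))
E
```

```text
[533.98000413 195.87226836  37.01571574] [ 0.99987758 -0.01244207] [-2.60251159 -0.10661827  0.17587458] 10.0
```

View pics/v5.png

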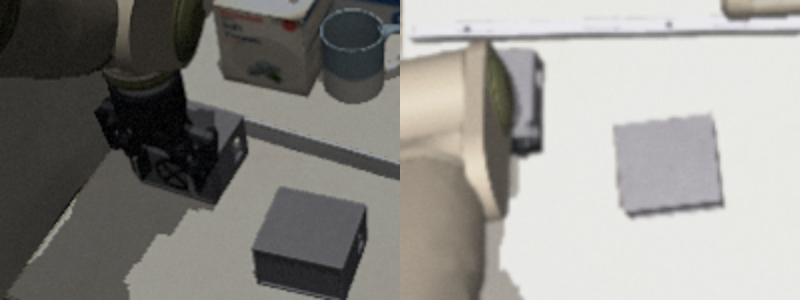

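Crate A is moving square, a couple of centimetres short of the rail; I'll creep on until contact.

Call:
{"api": "move_arm", "payload": {
  "rows": [
    [[0,5,0,0,0.4],[0,10,0,0,0.4],[0,14,0,0,0.4],[0,17,0,0,0.4],[0,19,0,0,0.4],[0,20,0,0,0.4]]
  ]
}}

```text
time_s: 10.85
eef_pos: [554.2, 195.6, 37.3]
ee_rot: [0.004, 0.712, 0.703, 0.003]
force: [-2.3, -1.2, -1.2]
grip_width: 0.703
```

Call:
{"api": "move_arm", "payload": {
  "rows": [
    [[0,1,0,0,0.4],[0,2,0,0,0.4],[0,3,0,0,0.4]]
  ]
}}

```text
time_s: 11.22
eef_pos: [557.3, 195.6, 37.4]
ee_rot: [0.004, 0.712, 0.703, 0.003]
force: [-1.4, 0.8, -1.2]
grip_width: 0.699
```

Call:
{"api": "move_arm", "payload": {
  "rows": [
    [[0,1,0,0,0.4],[0,2,0,0,0.4],[0,3,0,0,0.4]]
  ]
}}

```text
time_s: 11.6
eef_pos: [558.4, 195.7, 37.3]
ee_rot: [0.002, 0.711, 0.703, 0.001]
force: [-15.2, -0.6, 8.1]
grip_width: 0.698
```

Contact with the rail felt (15 N). Backing off.

Call:
{"api": "move_arm", "payload": {
  "rows": [
    [[0,-5,0,0,0.4],[0,-30,0,0,0.4],[0,-80,0,0,0.4],[0,-130,-20,0,0.4],[0,-190,-80,0,0.4],[50,-240,-140,0,0.4],[110,-290,-180,0,0.4],[170,-330,-180,0,0.4],[170,-330,-180,0,0.4],[170,-330,-180,0,0.4]]
  ]
}}

```text
time_s: 12.85
eef_pos: [228.0, 372.2, 216.6]
ee_rot: [0.002, 0.71, 0.704, 0.003]
force: [-0.7, -0.3, -1.0]
grip_width: 0.701
```

```bash
python3 - <<'E'
from h import *
s=sense();print(s['eef_pos'],s['force'],s['time_s'])
c=shot('top','t6');t=shot('scene','s6')
cv2.imwrite('pics/v6.png',np.hstack([cv2.resize(t['color'][80:290,80:360],(400,300)),cv2.resize(c['color'][140:260,137:297],(400,300))]))
g=cv2.cvtColor(c['color'],cv2.COLOR_BGR2GRAY)
m=((g>115)&(g<185)).astype(np.uint8);m[:160]=0;m[240:]=0;m[:,:140]=0;m[:,290:]=0
m=cv2.morphologyEx(m,cv2.MORPH_OPEN,np.ones((5,5)))
cs,_=cv2.findContours(m,cv2.RETR_EXTERNAL,cv2.CHAIN_APPROX_NONE)
for k in cs:
    if cv2.contourArea(k)<500: continue
    b=cv2.boxPoints(cv2.minAreaRect(k)); p=cast(c,b,65)[:,:2]
    print(cv2.contourArea(k),p.round(0).tolist(),p.mean(0).round(1))
E
```

```text
[228.00902045 372.15236955 216.63769649] [-0.6994106  -0.25955313 -1.02619297] 12.85
1335.0 [[551.0, 68.0], [560.0, -37.0], [471.0, -45.0], [461.0, 59.0]] [510.9  11.2]
1192.0 [[660.0, 246.0], [656.0, 148.0], [569.0, 148.0], [572.0, 244.0]] [614.2 196.5]
```

View pics/v6.png

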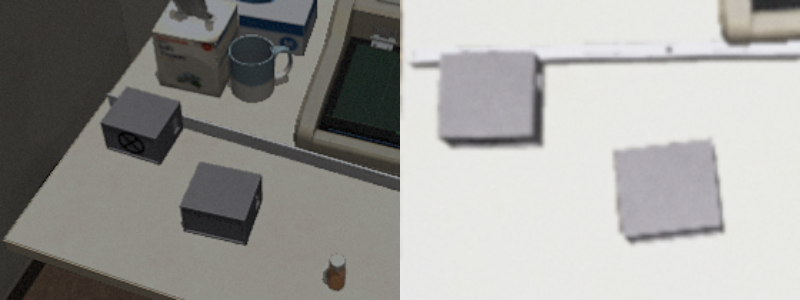

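The stamped crate lies against the rail, with its stamp at (131,142). Its far edge is at x 656–660 against the rail's 660. The blank lies about 100 mm short of it, and the vial is standing.

```bash
python3 -c "
from rig import ctrl
print(ctrl.finish_job())"
```

```text
the job is handed in; nothing more can be done
None
```

I tipped both crates away from the robot with the fingertips and then pushed the stamped one (the left crate) ahead, still lying, until it met the rail. The job was handed in at about 13 s of the 64 s allowed; the hand-in reported no verdict.

- **Stamped crate:** it lies with its stamp facing the robot. In the top view its far edge is at x = 656–660 mm, against about 660 mm for the rail face. It is square to the rail within about 0.03 rad, and I felt a 15 N contact force as it met the rail.
- **Blank crate:** it lies on its far long side with its mouth about 100 mm short of the rail.
- **Bystanders and arm:** the vial was standing untouched in the last view. I did not re-measure the timer and dish, but the arm never went near them. The arm is clear of everything.
- **Checks that disagreed:** my first fit of the rail line had a 7.5 mm scatter from one outlier. I redid it robustly and it then agreed with the contact position to a few millimetres.

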